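Turn the core holder's vent stem to the top

TASK

The core holder on the grey stand is about to be filled, so its air vent must be at the top: turn its end collar, by pushing gently on one bar after another with the fingertips or the outside of the fingers and never pinching a bar, until the vent stem that stands out of the collar's rim points straight up. Do not push on the vent stem itself, leave everything else on the bench where it is, and finish clear of the core holder with the collar at rest.

Things in the scene. Friction and masses are not known exactly. Their poses are not given: they have to be found in the camera images.
- rig: grey stand of the core holder, fixed to the bench. Origin on the bench straight below the collar's centre; x level along the vessel axis, away from the robot, z up. Base plate 200 mm wide (y), x -300 to +80 mm, top 18 mm high; upright plate 218 mm high at x -285 mm; barrel 80 mm across, axis 155 mm high, with fixed 100 mm flange at x -56 to -26 mm; fitting and tube on it at x -215 mm, 245 mm high
- collar: turning end collar, 90 mm diameter, 36 mm thick. Origin at its centre, 155 mm above the bench; its x axis is the level turning axis (the rig's x), its z axis points from the centre to the vent stem. Turns either way without stops with stiff friction (0.35 N m, 4 N at a bar's end) and stays where it is left. A 56 mm hub, fitting and thin tube stand out in front along the axis, x 18 to 96 mm
- bar_end (a point): rounded end of one of the collar's four radial steel bars. The bars are round, 12 mm thick, reach 105 mm from the turning axis, and stand in the collar's mid-plane (its x = 0) at 45, 135, 225 and 315 degrees from the vent stem; this one lies at 45 degrees, between the collar's +z and +y axes
- vent: the brass vent stem, screwed into the collar's rim midway between two bars: hexagon foot, neck, nut and small round thumb knob, 20 mm across at most, reaching 98 mm from the turning axis; a 7 mm thick outlet stub points along +x. Origin at its foot on the rim, 45 mm from the turning axis; its z axis points outwards along the stem.
- vent_tip (a point): centre of the outer end of the vent stem, 98 mm from the turning axis
- plug: loose rock core standing on end near the stand, 38 mm diameter, 75 mm high; origin at its underside
- plug2: shorter loose rock core standing on end near the stand, 38 mm diameter, 50 mm high; origin at its underside
- bottle: loose clear plastic bottle with white cap standing beside the stand, 58 mm diameter, 153 mm high; origin at its underside
- beaker: loose clear plastic beaker in front of the stand, about 66 mm across, 75 mm high; origin at its underside
- union: loose brass hexagon union standing on the base plate, 24 mm across, 36 mm high; origin at its underside
- spanner: loose steel spanner lying on the base plate, 150 mm long; origin at its underside
- seal: loose black rubber ring lying on the bench in front of the stand, 54 mm outside diameter, 8 mm thick; origin at its underside

How it is judged:
By the outcome, as a careful person would: the job done as asked, in the order asked, and still so for the second after the job is handed in, with the robot touching nothing.
It also fails if it takes over 51 s, if anything falls off the work surface, if the arm or the gripper's body presses on something with over 40 N, if the wrist force passes 120 N, or if a joint passes its speed limit or range.

ROBOT

A 6-joint arm with a two-finger parallel gripper is mounted at the origin on the work surface. World frame = base frame: x ahead of the robot, y to its left, z up, the work surface at z = 0. Lengths are in mm, angles in rad, forces in N, time in s.
With the tool pointing down it reaches from about 275 to 1000 mm from the base axis. Payload 8.4 kg.
Tool frame: the origin (TCP) lies midway between the tips of the shut fingers; the grasp point (between the pads) lies 19 mm behind it (r.grip_point_offset is the distance from the TCP to the grasp point, in mm); z points along the fingers, x is the direction in which the jaws open and shut, and the axes are right-handed (so a half turn about z gives the same grasp; the last joint's range is limited). The gripper opens to 85 mm and grips with 20 to 120 N. Pads are 22 mm wide; open, the fingers measure 114 mm over their backs; the gripper's body (76 mm by 85 mm) begins 54 mm behind the grasp point. The pads swing forward as they close: fully open they stand 13 mm farther back than shut.
Start: joints at [-1.163, 0.353, 1.633, -0, 1.155, -0.002], TCP at [249.015, -573.253, 231.281] pointing down, gripper open.
Joint ranges: [-2.63, 2.63], [-0.92, 2.1], [0.06, 2.66], [-1.3, 4.44], [0, 2.69], [-3.02, 3.02]. Speed limits (rad/s): [2.22, 2.22, 2.79, 3.14, 3.14, 3.14].

INTERFACE

Orientations are given as [roll, pitch, yaw] about the fixed x, y, z axes, in that order (R = Rz(yaw) Ry(pitch) Rx(roll)).
In Python, from rig import monitor, vision, sign_off, r gives the robot as it stands.
- The arm moves only by the shell command python3 -m inch 'ROWS' [FORCE]. ROWS is JSON, a list of rows, each an object with "dp": the shift along the tool's x, y, z in mm, a list of three; "angular": the turn, a rotation vector about the tool's x, y, z in rad, a list of three; "fingers": the closure in counts, from 0 (fully open) to 255 (shut). A call has 1 to 12 rows; each row is the pose to reach, as a shift and turn from the pose commanded when the call began, along the tool's axes at that moment; what a row does not reach only later rows make up. A row lasts 1/12 s, in which the tool goes at most 41.7 mm and 7.16 degrees, less where a joint would pass 70% of its speed; a pose out of reach is approached as far as the arm can. A call with a gripper value outside its range is refused whole. The fingers move at their own pace and stop on an object; FORCE is the grip in N (left out, the last holds). Time passes only in rows, so rows that repeat a pose let the fingers close. It gives the time, the measured TCP pose, the force and the opening at its end, in the units of the state.
- monitor.sense(): the state, without advancing time (a new reading comes with each control period).
- vision.grab_frame(name): name is "side" or "top"; returns (picture, depth): 480x640x3 uint8, blue, green, red; 480x640 float32, mm along the optical axis (not along the pixel's ray), 0 where there is no reading.
- vision.camera_params(name): a dict with "fx", "fy", "cx", "cy" (pixels), "R" (3x3) and "t" (3): a world point X has camera coordinates R X + t. Camera axes: x right, y down, z forward; pixel columns grow to the right and rows downward; lengths in mm; the calibration is good to about 2 mm. A picture is of the moment at which its call begins. camera_params takes no time and is no camera call.
- sign_off(): hands the job in, once; it reports no verdict.
The state is a dict: "clock": time; "qpos": joint angles; "qvel": joint speeds; "joint_efforts": joint torques, N m; "eef_pos": TCP position; "tcp_rot": TCP orientation; "contact_force": force on the tool from outside, world axes, zero at the start; "wrist_torque": the same for the moment, N m; "opening": opening from 0.0 (shut) to 1.0 (fully open).
Only numpy, scipy, OpenCV 4.12 (cv2) and the standard library are available. Lean on these libraries where they do the work, as an engineer would, in place of code of your own. Each camera call takes 0.05 s, during which the arm holds its last target.

## Working session

There is one attempt and no reset: what is moved stays moved. The work goes in short steps, Python scripts to look and compute and a shell command to move; the robot and the scene stay as the last step left them, time stands still between calls to the robot, and variables do not carry over. Pictures are saved under pics/ and viewed, and the job is handed in when it is done.

```bash
ls; mkdir -p pics; python3 - <<'E'
from rig import monitor, vision, r
import cv2,numpy as np
print(monitor.sense())
for n in("side","top"):
    p,d=vision.grab_frame(n); cv2.imwrite(f"pics/{n}0.png",p); np.save(f"pics/{n}0.npy",d)
    print(n,vision.camera_params(n))
E
```

```text
pics
{'clock': 0.0, 'qpos': array([-1.16343343e+00,  3.53674326e-01,  1.63414540e+00, -1.17974457e-05,
        1.15517396e+00, -2.37700822e-03]), 'qvel': array([-0.00010489,  0.0006034 , -0.00059598,  0.00033929,  0.00030628,
       -0.00033494]), 'joint_efforts': array([-1.93879554e-03, -6.05267429e+01, -3.42061186e+01, -4.14688111e-05,
        9.57976881e-03, -2.34238911e-05]), 'eef_pos': array([ 248.80307251, -572.82431147,  230.54050155]), 'tcp_rot': array([ 3.14158520e+00,  1.40105219e-03, -1.16105166e+00]), 'contact_force': array([-0.3167526 ,  0.28104766, -0.03404788]), 'wrist_torque': array([-0.02821225, -0.04933166,  0.00330361]), 'opening': 0.999634995120962}
side {'fx': 481.27479790409234, 'fy': 481.27479790409234, 'cx': 325.7814802707754, 'cy': 236.1474968840199, 'R': array([[-0.84270611, -0.53834765, -0.00531243],
       [-0.27571572,  0.44002676, -0.85460944],
       [ 0.46241459, -0.71871987, -0.51924415]]), 't': array([504.50236527, 274.69388223, 560.21353407])}
top {'fx': 553.8567250231554, 'fy': 553.8567250231554, 'cx': 319.0671924706716, 'cy': 243.43924266592694, 'R': array([[ 0.02535258, -0.99921867,  0.03031978],
       [-0.98189786, -0.03058508, -0.1869255 ],
       [ 0.18770678, -0.02503188, -0.98190609]]), 't': array([  5.89786874, 606.64445455, 887.92163932])}
```

View pics/side0.png

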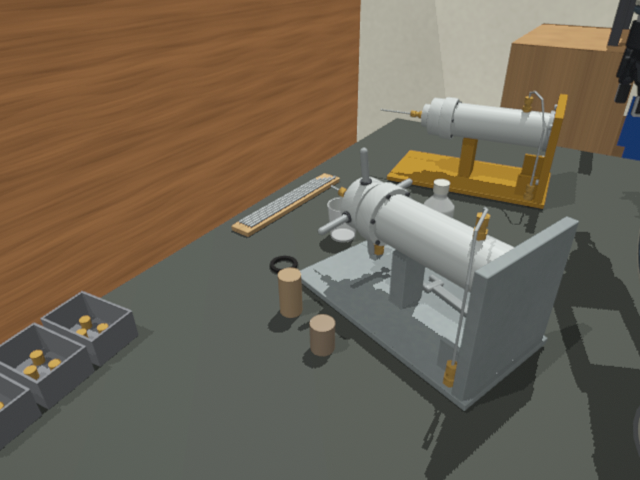

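View pics/top0.png

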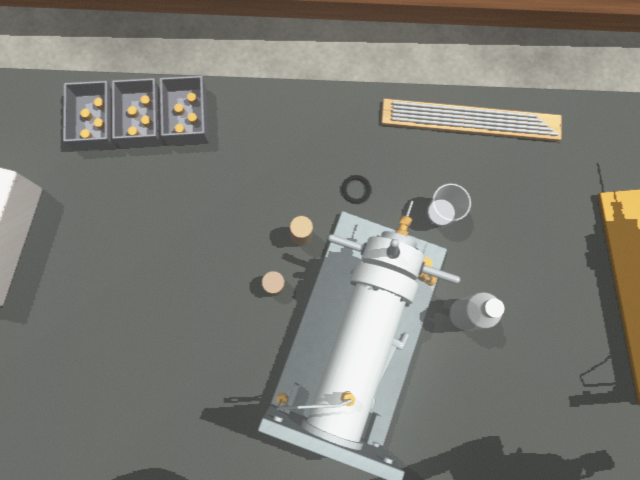

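```bash
cat > h.py <<'E'
import numpy as np,cv2
from rig import vision
def cam(n):
    c=vision.camera_params(n); return c
def proj(n,X):
    c=cam(n); p=np.atleast_2d(X)@c["R"].T+c["t"]; return np.c_[c["fx"]*p[:,0]/p[:,2]+c["cx"],c["fy"]*p[:,1]/p[:,2]+c["cy"]]
def ray(n,uv):
    c=cam(n); d=np.array([(uv[0]-c["cx"])/c["fx"],(uv[1]-c["cy"])/c["fy"],1.]); return -c["R"].T@c["t"], c["R"].T@d
def plane(n,uv,z):
    o,d=ray(n,uv); return o+d*(z-o[2])/d[2]
def pt(n,uv,depth):
    o,d=ray(n,uv); return o+d*depth
def two(u1,u2):
    o1,d1=ray("side",u1);o2,d2=ray("top",u2)
    s=np.linalg.lstsq(np.c_[d1,-d2],o2-o1,rcond=None)[0]
    a,b=o1+s[0]*d1,o2+s[1]*d2; return (a+b)/2,np.linalg.norm(a-b)
def cloud(n,d):
    c=cam(n); v,u=np.indices(d.shape); P=np.stack([(u-c["cx"])/c["fx"]*d,(v-c["cy"])/c["fy"]*d,d],-1)
    return (P-c["t"])@c["R"]
E
python3 - <<'E'
from h import *
for n in("side","top"):
    print(n,-cam(n)["R"].T@cam(n)["t"])
s=cv2.imread("pics/side0.png");t=cv2.imread("pics/top0.png")
cv2.imwrite("pics/s_z.png",cv2.resize(s[130:290,290:490],None,fx=4,fy=3.75,interpolation=cv2.INTER_CUBIC))
cv2.imwrite("pics/t_z.png",cv2.resize(t[170:320,310:510],None,fx=4,fy=4,interpolation=cv2.INTER_CUBIC))
for uv in [(345,213),(445,246),(402,482),(261,431)]:
    print(uv, plane("top",uv,18), plane("top",uv,218))
E
```

```text
side [241.8337355  553.36160301 528.32371699]
top [428.8444561   46.67387875 985.07415872]
(345, 213) [670.91636173 -23.23580873  18.        ] [620.85362281  -8.77783012 218.        ]
(445, 246) [ 616.07182405 -203.41976505   18.        ] [ 577.35144956 -151.69805549  218.        ]
(402, 482) [ 217.28309429 -125.02927519   18.        ] [261.03596679 -89.51945365 218.        ]
(261, 431) [292.81587449 110.66383424  18.        ] [320.94786011  97.4301117  218.        ]
```

View pics/s_z.png

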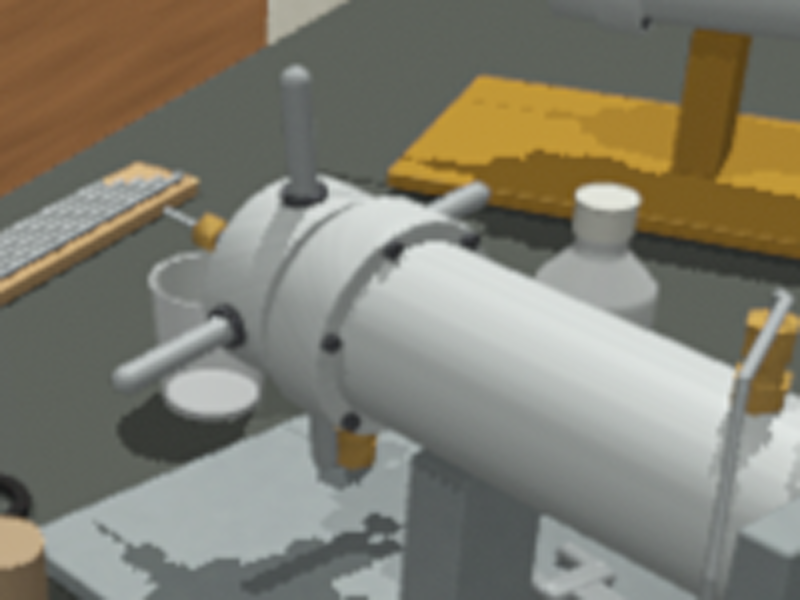

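View pics/t_z.png

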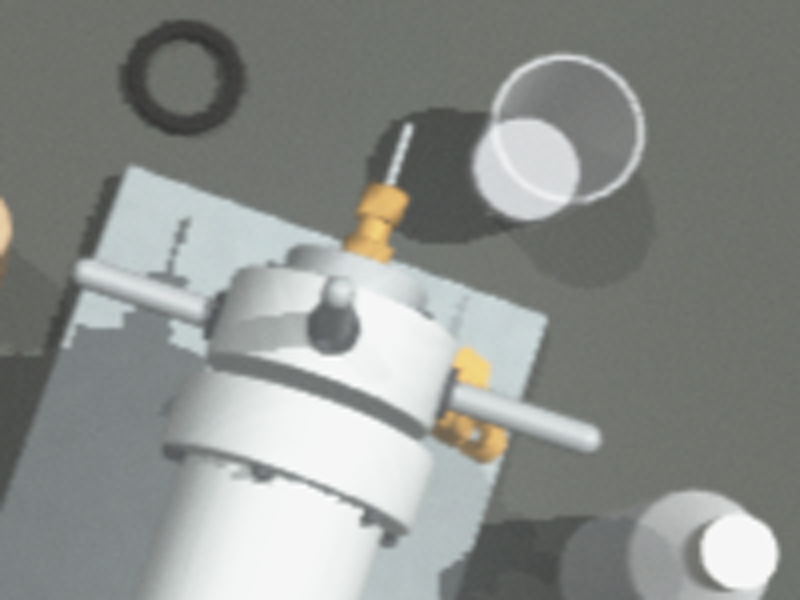

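```bash
python3 - <<'E'
from h import *
S=lambda u,v:(290+u/4,130+v/3.75)
T=lambda u,v:(310+u/4,170+v/4)
P={}
for k,a,b in [("up",S(295,78),T(341,285)),("left",S(127,375),T(86,271)),("right",S(478,197),T(590,438))]:
    P[k],e=two(a,b); print(k,P[k].round(1),round(e,1))
c=(P["left"]+P["right"])/2; print("centre",c)
d=P["left"]-P["right"];print("yaw",np.degrees(np.arctan2(-d[0],d[1])),"len",np.linalg.norm(d),"tilt of left",np.degrees(np.arcsin(d[2]/np.linalg.norm(d))),"up len",P["up"]-c)
# plate orientation from depth clouds
d=np.load("pics/top0.npy");C=cloud("top",d)
m=(abs(C[...,2]-18)<3)&(C[...,0]>200)
img=cv2.imread("pics/top0.png")
m2=(abs(C[...,2]-18)<4)
pts=C[m2][:,:2]; sel=pts[(pts[:,0]>250)&(pts[:,0]<720)&(abs(pts[:,1]+50)<200)]
print(len(sel),cv2.minAreaRect(sel.astype(np.float32)))
m3=(abs(C[...,2]-218)<4); sel=C[m3][:,:2];sel=sel[(sel[:,0]<400)]; print(len(sel),cv2.minAreaRect(sel.astype(np.float32)))
E
```

```text
up [575.  -75.1 252.7] 0.2
left [600.3   6.5 142.3] 1.6
right [ 537.5 -183.2  165. ] 1.1
centre [568.90246344 -88.3654528  153.66087264]
yaw -18.303175946548848 len 201.04733895109507 tilt of left -6.497883293277506 up len [ 6.11054502 13.3005861  99.00915607]
10038 ((494.0172119140625, -62.34547424316406), (436.7404479980469, 340.8129577636719), 1.614483118057251)
2122 ((330.5813903808594, -6.499153137207031), (199.7780303955078, 86.71895599365234), 71.39148712158203)
```

```bash
cat >> h.py <<'E'
C0=np.array([569.,-88.4,155.]); YAW=np.radians(-18.1)
ex=np.array([np.cos(YAW),np.sin(YAW),0]);ey=np.array([-np.sin(YAW),np.cos(YAW),0]);ez=np.array([0,0,1.])
def rigp(x,y,z): return C0+x*ex+y*ey+(z-155)*ez   # z = height
def pol(r,deg,x=0): a=np.radians(deg); return C0+x*ex+r*np.cos(a)*ey+r*np.sin(a)*ez
def plan(target,cmd,rot):
    from scipy.spatial.transform import Rotation as Q
    R=Q.from_euler("xyz",rot).as_matrix(); return R.T@(np.array(target)-cmd)
E
python3 - <<'E'
from h import *
th=83
for n in("side","top"):
    im=cv2.imread(f"pics/{n}0.png")
    for a,r,c in [(th,105,(0,0,255)),(th-90,105,(0,255,0)),(th+90,105,(255,0,0)),(th+180,105,(255,255,0)),(th+135,98,(255,0,255))]:
        p,q=proj(n,[pol(45,a),pol(r,a)]).astype(float); cv2.line(im,tuple(int(v) for v in p),tuple(int(v) for v in q),c,1)
        print(n,a,q.round())
    b=[rigp(80,100,18),rigp(80,-100,18),rigp(-300,-100,18),rigp(-300,100,18),rigp(-300,100,18)]
    cv2.polylines(im,[proj(n,b).astype(np.int32)],True,(0,255,255),1)
    if n=="side": im=cv2.resize(im[130:290,290:490],None,fx=4,fy=3.75)
    else: im=cv2.resize(im[170:320,310:510],None,fx=4,fy=4)
    cv2.imwrite(f"pics/chk_{n}.png",im)
for uv in[(605,190),(620,330),(640,400)]: print(plane("top",uv,150))
E
```

```text
side 83 [365. 147.]
side -7 [320. 231.]
side 173 [411. 180.]
side 263 [371. 253.]
side 218 [398. 221.]
top 83 [397. 242.]
top -7 [329. 237.]
top 173 [461. 280.]
top 263 [391. 270.]
top 218 [432. 280.]
[ 689.11495607 -427.07368168  150.        ]
[ 469.16368702 -434.17077412  150.        ]
[ 367.14062382 -456.31630286  150.        ]
```

View pics/chk_side.png

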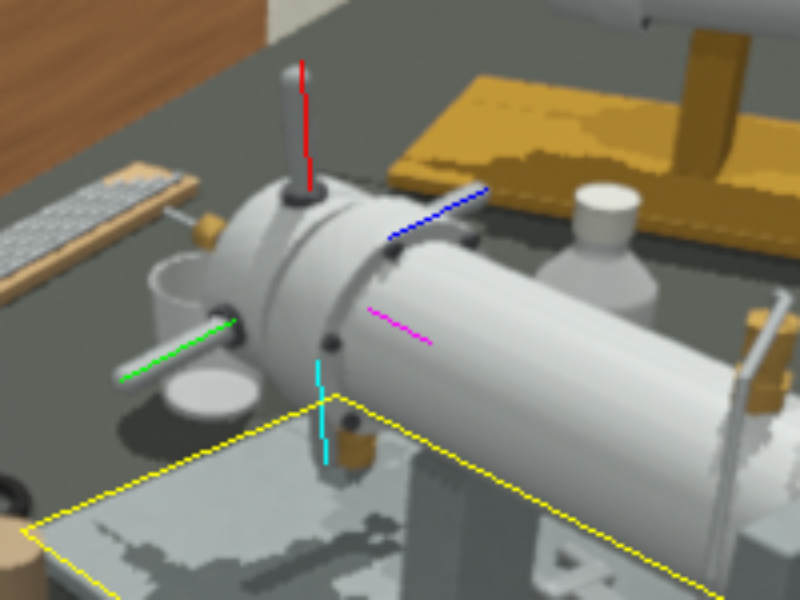

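View pics/chk_top.png

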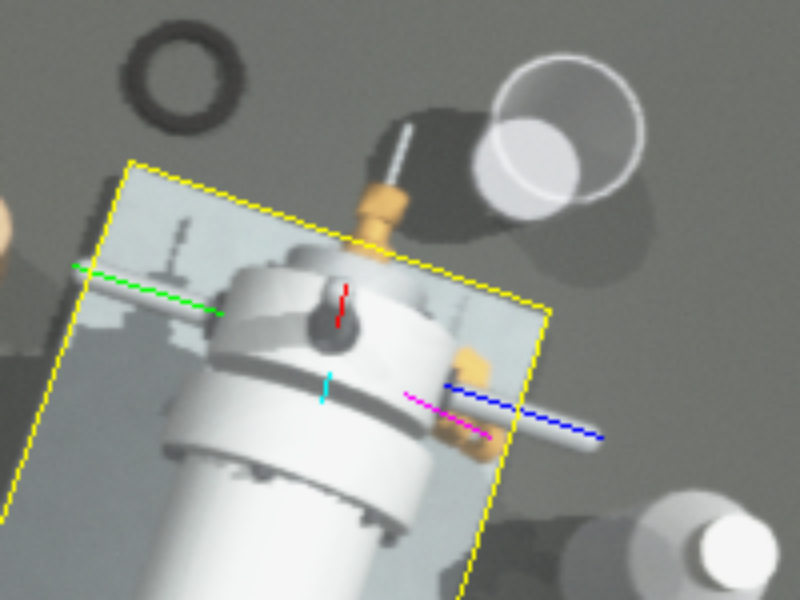

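```bash
python3 -m inch '[{"dp":[0,0,-42],"angular":[0,0,0.12],"fingers":255},{"dp":[0,0,-84],"angular":[0,0,0.24],"fingers":255},{"dp":[0,0,-126],"angular":[0,0,0.36],"fingers":255},{"dp":[0,0,-160],"angular":[0,0,0.48],"fingers":255},{"dp":[0,0,-160],"angular":[0,0,0.6],"fingers":255},{"dp":[0,0,-160],"angular":[0,0,0.726],"fingers":255},{"dp":[0,0,-160],"angular":[0,0,0.726],"fingers":255},{"dp":[0,0,-160],"angular":[0,0,0.726],"fingers":255}]'
python3 - <<'E'
from h import *; from rig import monitor
s=monitor.sense(); print(s["eef_pos"],s["tcp_rot"],s["opening"],s["qpos"])
for y,z in [(-30,400),(-26,300),(-26,237)]: print(rigp(0,y,z),plan(rigp(0,y,z),s["eef_pos"],s["tcp_rot"]))
E
```

```text
clock: 0.77
eef_pos: [248.9, -573.0, 390.7]
tcp_rot: [3.141, 0.001, -1.883]
contact_force: [-0.7, -0.6, -0.4]
opening: -0.002
[ 248.91309341 -572.97405616  390.72654352] [ 3.14093607e+00  7.39425159e-04 -1.88313002e+00] -0.0023308540424583054 [-1.16336916e+00  2.48764561e-01  1.42950852e+00 -6.33344793e-06
  1.46430842e+00  7.19761288e-01]
[ 559.67970711 -116.91547195  400.        ] [-529.49320029 -155.58777027   -8.98409734]
[ 560.92241283 -113.11340902  300.        ] [-533.41923119 -155.66771457   91.01880207]
[ 560.92241283 -113.11340902  237.        ] [-533.37264741 -155.7090796   154.01877127]
```

```bash
python3 -m inch '[{"dp":[-36,-11,0],"angular":[0,0,0],"fingers":255},{"dp":[-72,-22,0],"angular":[0,0,0],"fingers":255},{"dp":[-108,-33,0],"angular":[0,0,0],"fingers":255},{"dp":[-144,-44,0],"angular":[0,0,0],"fingers":255},{"dp":[-180,-55,0],"angular":[0,0,0],"fingers":255},{"dp":[-216,-66,0],"angular":[0,0,0],"fingers":255},{"dp":[-252,-77,0],"angular":[0,0,0],"fingers":255},{"dp":[-288,-88,0],"angular":[0,0,0],"fingers":255},{"dp":[-324,-99,0],"angular":[0,0,0],"fingers":255},{"dp":[-360,-110,0],"angular":[0,0,0],"fingers":255},{"dp":[-396,-121,0],"angular":[0,0,0],"fingers":255},{"dp":[-432,-132,0],"angular":[0,0,0],"fingers":255}]'
python3 -m inch '[{"dp":[-36,-10,0],"angular":[0,0,0],"fingers":255},{"dp":[-72,-18,0],"angular":[0,0,0],"fingers":255},{"dp":[-101,-24,0],"angular":[0,0,0],"fingers":255},{"dp":[-101,-24,30],"angular":[0,0,0],"fingers":255},{"dp":[-101,-24,60],"angular":[0,0,0],"fingers":255},{"dp":[-101,-24,90],"angular":[0,0,0],"fingers":255},{"dp":[-101,-24,90],"angular":[0,0,0],"fingers":255}]'
python3 - <<'E'
from h import *; from rig import monitor
s=monitor.sense(); print(s["eef_pos"],s["tcp_rot"],s["opening"],s["qpos"])
for y,z in [(-26,237)]: print(rigp(0,y,z),plan(rigp(0,y,z),s["eef_pos"],s["tcp_rot"]))
for n in("side","top"):
    p,d=vision.grab_frame(n); cv2.imwrite(f"pics/{n}1.png",p)
E
```

```text
clock: 1.77
eef_pos: [509.3, -201.9, 390.6]
tcp_rot: [3.141, 0.0, -1.882]
contact_force: [1.7, -0.6, 0.3]
opening: -0.003
clock: 2.35
eef_pos: [559.7, -114.1, 294.8]
tcp_rot: [3.131, -0.001, -1.882]
contact_force: [-1.3, 0.3, -0.6]
opening: 0.0
[ 559.67638894 -114.08967928  294.79805612] [ 3.13121718e+00 -1.09028563e-03 -1.88219125e+00] 0.00021058033229025473 [-2.03738772e-01  2.19894281e-01  1.67072573e+00  3.24317666e-05
  1.26140519e+00  1.67844809e+00]
[ 560.92241283 -113.11340902  237.        ] [-1.37409943 -1.48659112 57.78427873]
```

View pics/side1.png

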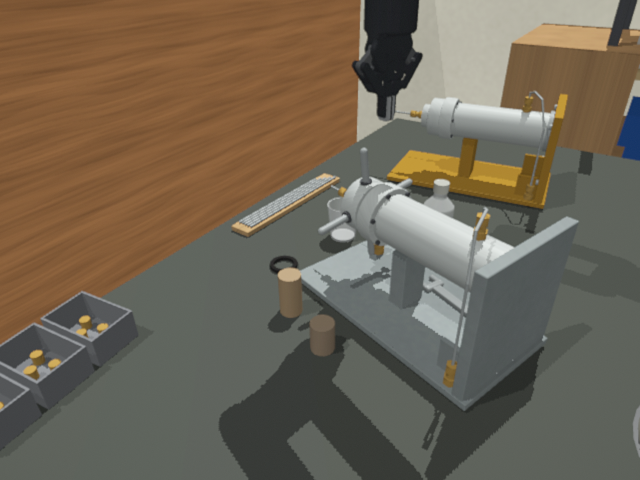

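View pics/top1.png

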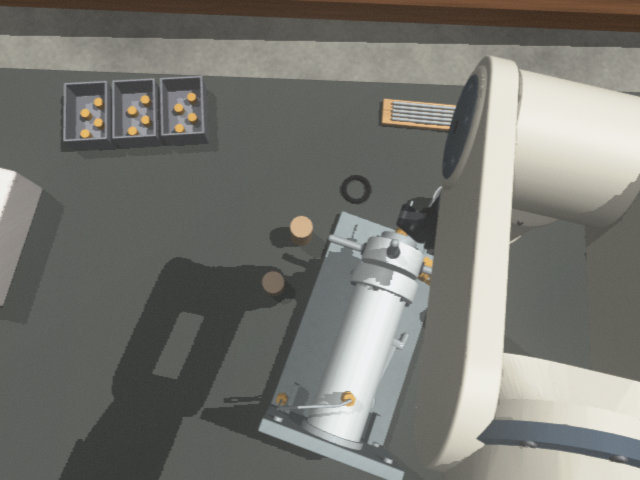

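```bash
python3 - <<'E'
from h import *; from rig import monitor
s=monitor.sense(); print(s["eef_pos"],s["tcp_rot"])
for n in("side","top"): print(proj(n,s["eef_pos"]))
s=cv2.imread("pics/side1.png");cv2.imwrite("pics/s_z1.png",cv2.resize(s[50:210,290:490],None,fx=4,fy=3.75,interpolation=cv2.INTER_CUBIC))
E
```

```text
[ 562.44472418 -115.07429089  300.66564939] [ 3.13877782e+00 -3.00084615e-04 -1.88440542e+00]
[[384.34215294 115.0248909 ]]
[[433.01996229 244.78105821]]
```

View pics/s_z1.png

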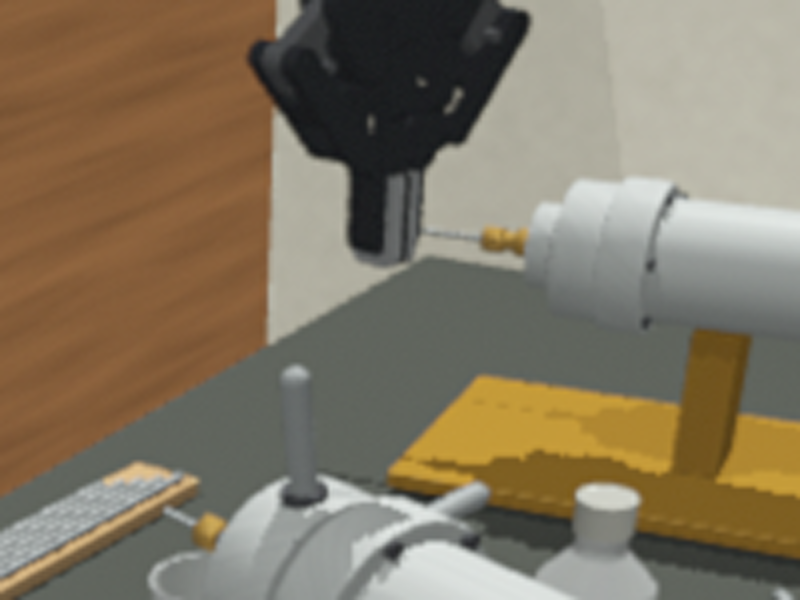

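```bash
python3 -m inch '[{"dp":[0,0,20],"angular":[0,0,0],"fingers":255},{"dp":[0,0,40],"angular":[0,0,0],"fingers":255},{"dp":[0,0,62],"angular":[0,0,0],"fingers":255},{"dp":[0,0,62],"angular":[0,0,0],"fingers":255},{"dp":[0,0,62],"angular":[0,0,0],"fingers":255}]'
cat >> h.py <<'E'
def corner(th,rho,h=14.5):
    a=np.radians(th); return rho*np.cos(a)-6*np.sin(a)-h, 155+rho*np.sin(a)+6*np.cos(a)
def path(ths,rho):
    from rig import monitor
    s=monitor.sense(); print(s["eef_pos"].round(1),s["tcp_rot"].round(4),"rig",((s["eef_pos"]-C0)@np.c_[ex,ey,ez]).round(1))
    for t in ths: print(t,plan(rigp(0,*corner(t,rho)),s["eef_pos"],s["tcp_rot"]).round(1))
E
python3 -c "
from h import *; path([83,78,73,68,63,58,53,48,43,38],82)"
```

```text
clock: 2.87
eef_pos: [563.5, -115.5, 240.6]
tcp_rot: [-3.141, 0.0, -1.886]
contact_force: [0.4, -0.1, 0.5]
opening: -0.001
[ 563.5 -115.5  240.6] [-3.1412e+00  1.0000e-04 -1.8862e+00] rig [  3.2 -27.5  85.6]
83 [-17.    3.2   3.5]
78 [-24.1   3.2   4.2]
73 [-31.2   3.2   5.4]
68 [-38.1   3.1   7.3]
63 [-44.8   3.1   9.8]
58 [-51.3   3.1  12.9]
53 [-57.5   3.1  16.5]
48 [-63.4   3.1  20.7]
43 [-68.8   3.1  25.3]
38 [-73.9   3.1  30.4]
```

```bash
python3 -m inch '[{"dp":[-10,2,3],"angular":[0,0,0],"fingers":255},{"dp":[-17,3,3.5],"angular":[0,0,0],"fingers":255},{"dp":[-24,3,4],"angular":[0,0,0],"fingers":255},{"dp":[-31,3,5.5],"angular":[0,0,0],"fingers":255},{"dp":[-38,3,7],"angular":[0,0,0],"fingers":255},{"dp":[-45,3,10],"angular":[0,0,0],"fingers":255},{"dp":[-51,3,13],"angular":[0,0,0],"fingers":255},{"dp":[-51,3,13],"angular":[0,0,0],"fingers":255}]'
python3 - <<'E'
from h import *
path([58,53,48,43,38,33,28,23,18,13,8,5],82)
p,d=vision.grab_frame("side"); cv2.imwrite("pics/side2.png",cv2.resize(p[80:240,290:490],None,fx=4,fy=3.75,interpolation=cv2.INTER_CUBIC))
E
```

```text
clock: 3.53
eef_pos: [576.8, -64.5, 226.4]
tcp_rot: [-3.141, 0.001, -1.886]
contact_force: [0.4, -1.2, 0.9]
opening: 0.001
[576.8 -64.5 226.4] [-3.1408e+00  5.0000e-04 -1.8861e+00] rig [-0.  25.1 71.4]
58 [ 1.3 -0.  -1.3]
53 [-4.9 -0.   2.3]
48 [-10.8  -0.    6.5]
43 [-16.2  -0.   11.1]
38 [-21.3  -0.   16.2]
33 [-25.9  -0.   21.7]
28 [-29.9  -0.   27.6]
23 [-33.5  -0.   33.9]
18 [-36.5  -0.   40.4]
13 [-38.9  -0.   47.1]
8 [-40.7  -0.   54.1]
5 [-41.5  -0.   58.3]
```

View pics/side2.png

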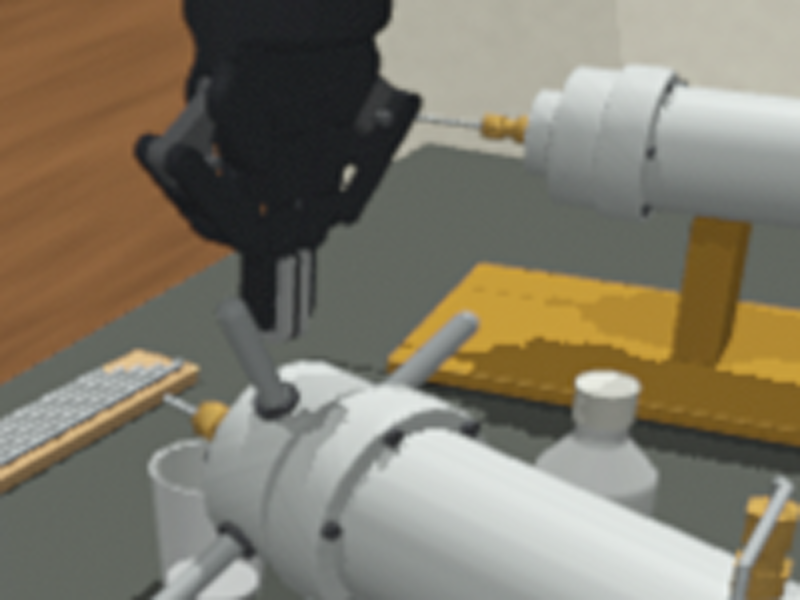

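The bar (zoom 260,350) has tilted to the left, pushed by the finger's outer side. I'm carrying on along the arc.

```bash
python3 -m inch '[{"dp":[-5,0,2.5],"angular":[0,0,0],"fingers":255},{"dp":[-11,0,6.5],"angular":[0,0,0],"fingers":255},{"dp":[-16,0,11],"angular":[0,0,0],"fingers":255},{"dp":[-21,0,16],"angular":[0,0,0],"fingers":255},{"dp":[-26,0,22],"angular":[0,0,0],"fingers":255},{"dp":[-30,0,28],"angular":[0,0,0],"fingers":255},{"dp":[-33.5,0,34],"angular":[0,0,0],"fingers":255},{"dp":[-36.5,0,40],"angular":[0,0,0],"fingers":255},{"dp":[-39,0,47],"angular":[0,0,0],"fingers":255},{"dp":[-40.5,0,54],"angular":[0,0,0],"fingers":255},{"dp":[-41.5,0,57],"angular":[0,0,0],"fingers":255},{"dp":[-41.5,0,57],"angular":[0,0,0],"fingers":255}]'
python3 - <<'E'
from h import *
path([5],82)
p,d=vision.grab_frame("side"); cv2.imwrite("pics/side3.png",cv2.resize(p[110:270,290:490],None,fx=4,fy=3.75,interpolation=cv2.INTER_CUBIC))
p,d=vision.grab_frame("top"); cv2.imwrite("pics/top3.png",cv2.resize(p[170:320,310:510],None,fx=4,fy=4,interpolation=cv2.INTER_CUBIC))
E
```

```text
clock: 4.58
eef_pos: [589.7, -25.6, 169.1]
tcp_rot: [-3.141, 0.001, -1.887]
contact_force: [1.4, 0.6, 0.9]
opening: -0.002
[589.7 -25.6 169.1] [-3.1407e+00  1.0000e-03 -1.8871e+00] rig [ 0.1 66.1 14.1]
5 [-0.6  0.1  0.9]
```

View pics/side3.png

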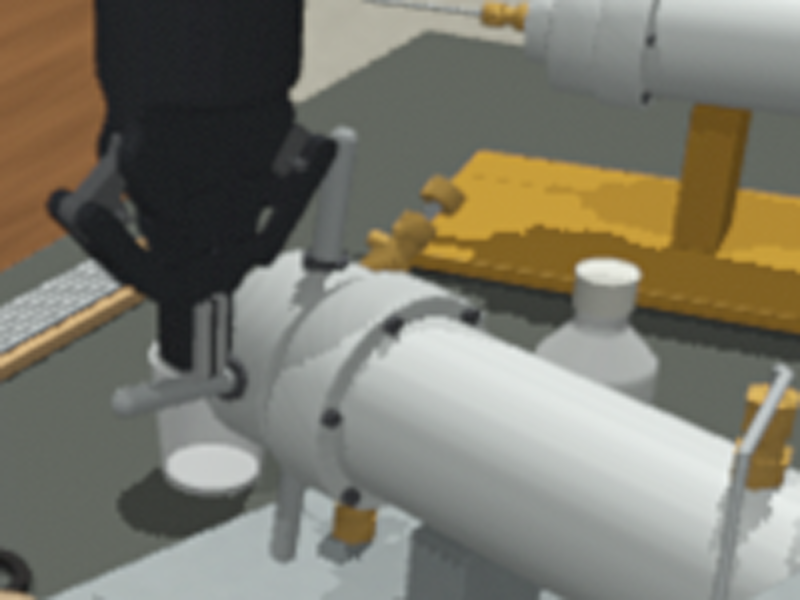

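View pics/top3.png

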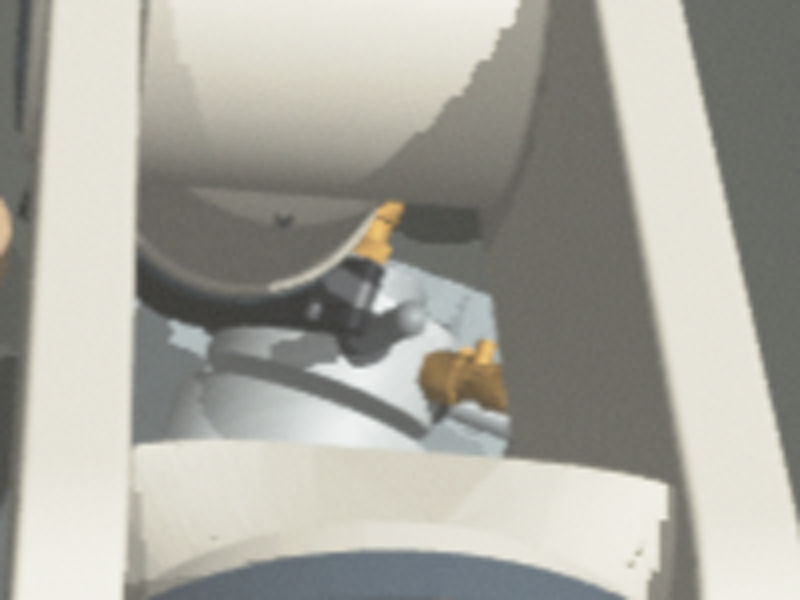

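```bash
python3 -m inch '[{"dp":[-3,0,-15],"angular":[0,0,0],"fingers":255},{"dp":[-8,0,-50],"angular":[0,0,0],"fingers":255},{"dp":[-8,0,-90],"angular":[0,0,0],"fingers":255},{"dp":[-8,0,-130],"angular":[0,0,0],"fingers":255},{"dp":[-4,0,-135],"angular":[0,0,0],"fingers":255},{"dp":[30,0,-135],"angular":[0,0,0],"fingers":255},{"dp":[70,0,-135],"angular":[0,0,0],"fingers":255},{"dp":[110,0,-135],"angular":[0,0,0],"fingers":255},{"dp":[110,0,-135],"angular":[0,0,0],"fingers":255}]'
python3 - <<'E'
from h import *
path([95],82)
p,d=vision.grab_frame("side"); cv2.imwrite("pics/side4r.png",p);cv2.imwrite("pics/side4.png",cv2.resize(p[80:240,290:490],None,fx=4,fy=3.75,interpolation=cv2.INTER_CUBIC))
E
```

```text
clock: 5.43
eef_pos: [552.3, -136.0, 304.0]
tcp_rot: [3.141, -0.003, -1.89]
contact_force: [-0.3, 0.3, 0.5]
opening: 0.002
[ 552.3 -136.   304. ] [ 3.1406e+00 -2.7000e-03 -1.8902e+00] rig [ -1.1 -50.4 149. ]
95 [-23.   -1.1  67.8]
```

View pics/side4.png

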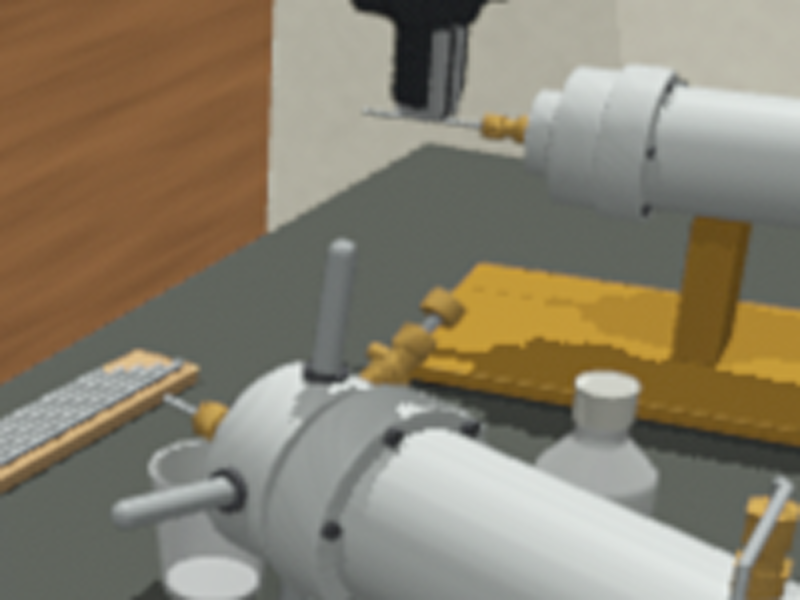

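```bash
cat >> h.py <<'E'
def onmid(n,uv):
    o,d=ray(n,uv); s=((C0-o)@ex)/(d@ex); v=o+s*d-C0
    y,z=v@ey,v[2]; return round(y,1),round(z,1),"r",round(np.hypot(y,z),1),"deg",round(np.degrees(np.arctan2(z,y)),1)
E
python3 - <<'E'
from h import *
S=lambda u,v,o:(290+u/4,o+v/3.75)
print(onmid("side",S(295,78,130)),onmid("side",S(127,375,130)),onmid("side",S(478,197,130)))
print("now",onmid("side",S(341,250,80)),onmid("side",S(125,513,80)),"vent",onmid("side",S(442,305,80)))
E
```

```text
(np.float64(16.0), np.float64(98.5), 'r', np.float64(99.8), 'deg', np.float64(80.8)) (np.float64(101.1), np.float64(-12.0), 'r', np.float64(101.8), 'deg', np.float64(-6.8)) (np.float64(-99.5), np.float64(10.0), 'r', np.float64(100.0), 'deg', np.float64(174.2))
now (np.float64(-8.8), np.float64(99.2), 'r', np.float64(99.6), 'deg', np.float64(95.1)) (np.float64(101.8), np.float64(12.0), 'r', np.float64(102.5), 'deg', np.float64(6.7)) vent (np.float64(-71.1), np.float64(57.8), 'r', np.float64(91.7), 'deg', np.float64(140.9))
```

```bash
python3 -m inch '[{"dp":[0,0,25],"angular":[0,0,0],"fingers":255},{"dp":[0,0,50],"angular":[0,0,0],"fingers":255},{"dp":[0,0,66],"angular":[0,0,0],"fingers":255},{"dp":[0,0,66],"angular":[0,0,0],"fingers":255},{"dp":[0,0,66],"angular":[0,0,0],"fingers":255}]'
python3 -c "
from h import *; path([96,91,86,81,76,71,66,61,56,51,46],82)"
```

```text
clock: 5.9
eef_pos: [554.3, -130.0, 237.7]
tcp_rot: [3.139, 0.0, -1.886]
contact_force: [-0.4, -0.2, 0.4]
opening: 0.003
[ 554.3 -130.   237.7] [ 3.1393e+00  1.0000e-04 -1.8865e+00] rig [ -1.  -44.1  82.7]
96 [-15.1  -1.    1.7]
91 [-22.2  -1.    0.8]
86 [-29.4  -1.    0.4]
81 [-36.5  -1.    0.7]
76 [-43.7  -1.    1.6]
71 [-50.7  -1.    3.2]
66 [-57.5  -1.    5.3]
61 [-64.1  -1.    8. ]
56 [-70.5  -1.   11.3]
51 [-76.6  -1.   15.2]
46 [-82.3  -1.1  19.5]
```

```bash
python3 -m inch '[{"dp":[-8,-1,1],"angular":[0,0,0],"fingers":255},{"dp":[-15,-1,1],"angular":[0,0,0],"fingers":255},{"dp":[-22,-1,1],"angular":[0,0,0],"fingers":255},{"dp":[-29,-1,0.5],"angular":[0,0,0],"fingers":255},{"dp":[-36.5,-1,0.5],"angular":[0,0,0],"fingers":255},{"dp":[-43.5,-1,1.5],"angular":[0,0,0],"fingers":255},{"dp":[-50.5,-1,3],"angular":[0,0,0],"fingers":255},{"dp":[-57.5,-1,5.5],"angular":[0,0,0],"fingers":255},{"dp":[-64,-1,8],"angular":[0,0,0],"fingers":255},{"dp":[-70.5,-1,11.5],"angular":[0,0,0],"fingers":255},{"dp":[-75,-1,14],"angular":[0,0,0],"fingers":255},{"dp":[-75,-1,14],"angular":[0,0,0],"fingers":255}]'
python3 - <<'E'
from h import *
path([51,50,49,48,47,46,45,44],82)
p,d=vision.grab_frame("side"); cv2.imwrite("pics/side5.png",cv2.resize(p[80:240,290:490],None,fx=4,fy=3.75,interpolation=cv2.INTER_CUBIC))
p,d=vision.grab_frame("top"); cv2.imwrite("pics/top5.png",cv2.resize(p[170:320,310:510],None,fx=4,fy=4,interpolation=cv2.INTER_CUBIC))
E
```

```text
clock: 6.9
eef_pos: [579.0, -58.5, 223.5]
tcp_rot: [3.141, 0.001, -1.886]
contact_force: [0.8, -1.3, 0.8]
opening: 0.0
[579.  -58.5 223.5] [ 3.1405e+00  7.0000e-04 -1.8865e+00] rig [ 0.2 31.6 68.5]
51 [-0.9  0.2  1. ]
50 [-2.   0.2  1.8]
49 [-3.2  0.2  2.7]
48 [-4.3  0.2  3.5]
47 [-5.5  0.2  4.4]
46 [-6.6  0.2  5.3]
45 [-7.7  0.2  6.3]
44 [-8.7  0.2  7.2]
```

View pics/side5.png

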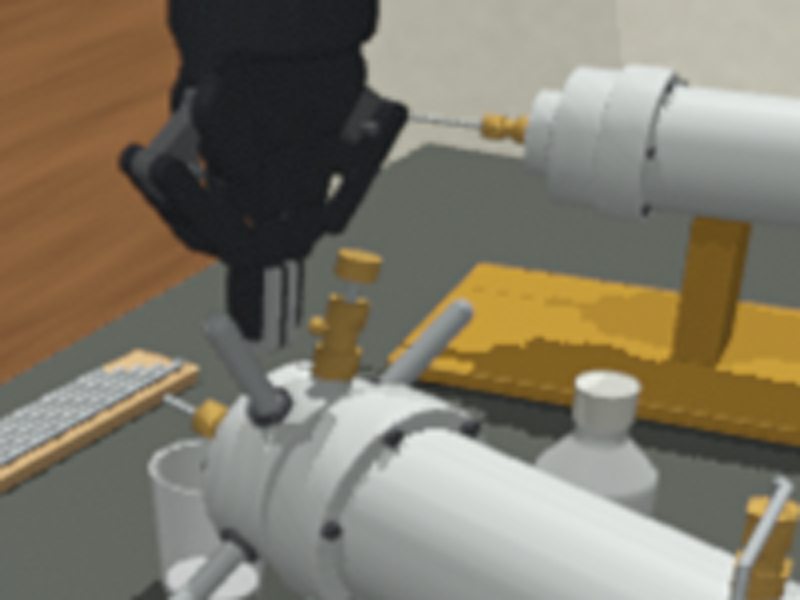

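View pics/top5.png

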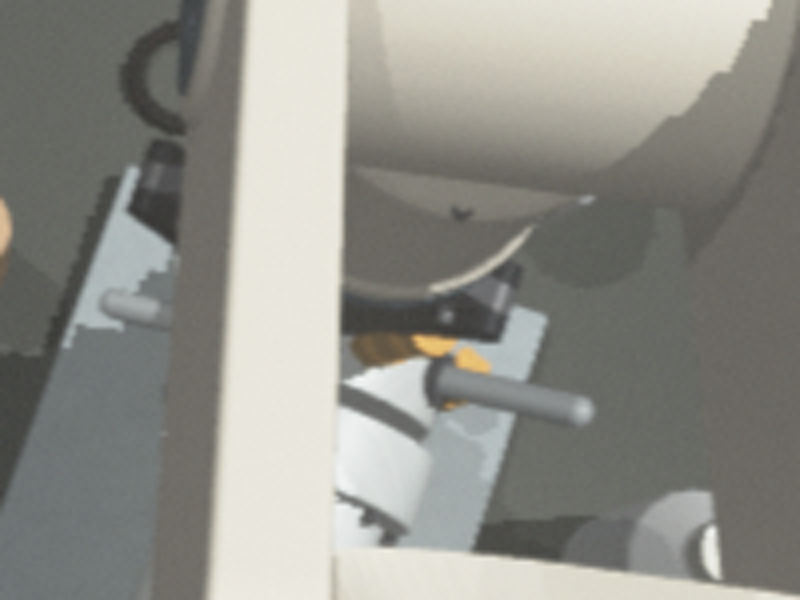

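```bash
python3 - <<'E'
from h import *
S=lambda u,v,o=80:(290+u/4,o+v/3.75)
print(onmid("side",S(220,333)),onmid("side",S(461,312)),"vent",onmid("side",S(359,256)))
print(two(S(461,312),(310+587/4,170+409/4)))
E
```

```text
(np.float64(54.2), np.float64(79.0), 'r', np.float64(95.8), 'deg', np.float64(55.5)) (np.float64(-83.7), np.float64(51.1), 'r', np.float64(98.0), 'deg', np.float64(148.6)) vent (np.float64(-19.2), np.float64(94.0), 'r', np.float64(95.9), 'deg', np.float64(101.5))
(array([ 543.13900028, -170.98044654,  204.87541208]), np.float64(2.096146815482492))
```

```bash
python3 -m inch '[{"dp":[-2,0,1.8],"angular":[0,0,0],"fingers":255},{"dp":[-4.3,0,3.5],"angular":[0,0,0],"fingers":255},{"dp":[-6.6,0,5.3],"angular":[0,0,0],"fingers":255},{"dp":[-8.7,0,7.2],"angular":[0,0,0],"fingers":255},{"dp":[-8.7,0,7.2],"angular":[0,0,0],"fingers":255},{"dp":[-8.7,0,7.2],"angular":[0,0,0],"fingers":255}]'
python3 - <<'E'
from h import *
path([44,43,42,41,40,39,38],82)
p,d=vision.grab_frame("side"); cv2.imwrite("pics/side6r.png",p); cv2.imwrite("pics/side6.png",cv2.resize(p[120:220,320:445],None,fx=6.4,fy=6,interpolation=cv2.INTER_CUBIC))
E
```

```text
clock: 7.5
eef_pos: [581.7, -51.5, 217.0]
tcp_rot: [3.142, 0.0, -1.887]
contact_force: [0.0, -1.0, 2.7]
opening: 0.0
[581.7 -51.5 217. ] [ 3.1416e+00  2.0000e-04 -1.8870e+00] rig [ 0.6 39.  62. ]
44 [-1.3  0.6  0.8]
43 [-2.4  0.6  1.7]
42 [-3.4  0.6  2.7]
41 [-4.4  0.6  3.7]
40 [-5.4  0.6  4.7]
39 [-6.4  0.6  5.8]
38 [-7.4  0.6  6.8]
```

View pics/side6.png

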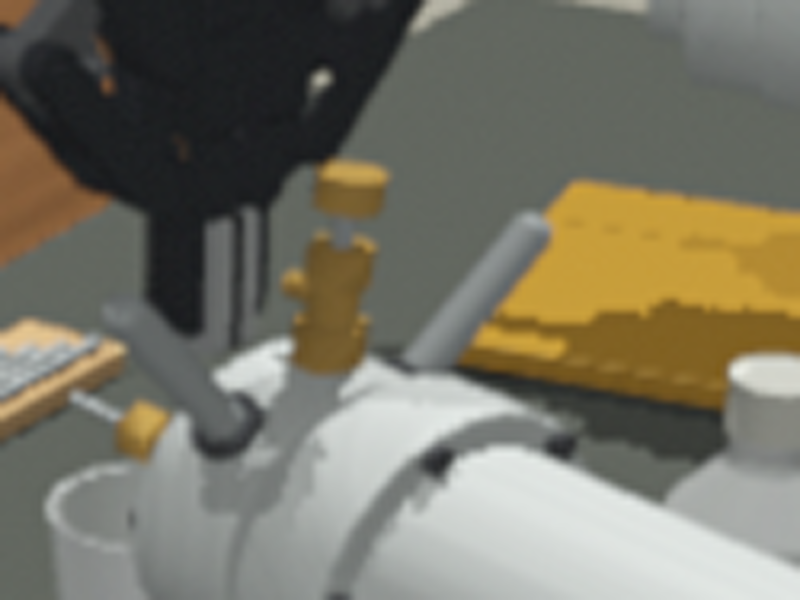

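```bash
python3 - <<'E'
from h import *
S=lambda u,v:(320+u/6.4,120+v/6)
print(onmid("side",S(121,313)),onmid("side",S(533,225)),"vent tip",onmid("side",S(352,170)),"foot",onmid("side",S(328,365)))
for a in (90,94,98):
  print(a,[((proj("side",pol(r,a))[0]-[320,120])*[6.4,6]).round() for r in (45,98)])
E
```

```text
(np.float64(66.5), np.float64(76.9), 'r', np.float64(101.6), 'deg', np.float64(49.1)) (np.float64(-77.4), np.float64(63.1), 'r', np.float64(99.9), 'deg', np.float64(140.8)) vent tip (np.float64(-8.5), np.float64(96.5), 'r', np.float64(96.9), 'deg', np.float64(95.0)) foot (np.float64(-3.6), np.float64(41.7), 'r', np.float64(41.9), 'deg', np.float64(94.9))
90 [array([318., 358.]), array([327., 172.])]
94 [array([327., 355.]), array([347., 167.])]
98 [array([336., 353.]), array([367., 163.])]
```

```bash
python3 -m inch '[{"dp":[-1.2,0,1],"angular":[0,0,0],"fingers":255},{"dp":[-2.2,0,1.8],"angular":[0,0,0],"fingers":255},{"dp":[-3.2,0,2.6],"angular":[0,0,0],"fingers":255},{"dp":[-4.2,0,3.5],"angular":[0,0,0],"fingers":255},{"dp":[-4.2,0,3.5],"angular":[0,0,0],"fingers":255},{"dp":[-4.2,0,3.5],"angular":[0,0,0],"fingers":255}]'
python3 -c "
from h import *; path([41],82)"
python3 -m inch '[{"dp":[2.5,0,-4],"angular":[0,0,0],"fingers":255},{"dp":[2.5,0,-30],"angular":[0,0,0],"fingers":255},{"dp":[2.5,0,-70],"angular":[0,0,0],"fingers":255},{"dp":[-20,0,-105],"angular":[0,0,0],"fingers":255},{"dp":[-60,0,-105],"angular":[0,0,0],"fingers":255},{"dp":[-100,0,-105],"angular":[0,0,0],"fingers":255},{"dp":[-140,0,-105],"angular":[0,0,0],"fingers":255},{"dp":[-180,0,-105],"angular":[0,0,0],"fingers":255},{"dp":[-220,0,-105],"angular":[0,0,0],"fingers":255},{"dp":[-220,0,-105],"angular":[0,0,0],"fingers":255},{"dp":[-220,0,-105],"angular":[0,0,0],"fingers":255}]'
python3 - <<'E'
from h import *
p,d=vision.grab_frame("side"); cv2.imwrite("pics/side7r.png",p); cv2.imwrite("pics/side7.png",cv2.resize(p[120:220,320:445],None,fx=6.4,fy=6,interpolation=cv2.INTER_CUBIC))
p,d=vision.grab_frame("top"); cv2.imwrite("pics/top7r.png",p); cv2.imwrite("pics/top7.png",cv2.resize(p[170:320,310:510],None,fx=4,fy=4,interpolation=cv2.INTER_CUBIC))
E
```

```text
clock: 8.05
eef_pos: [583.1, -47.7, 213.7]
tcp_rot: [-3.141, 0.0, -1.887]
contact_force: [-0.7, -0.5, 3.9]
opening: 0.002
[583.1 -47.7 213.7] [-3.1414e+00  1.0000e-04 -1.8871e+00] rig [ 0.8 43.1 58.7]
41 [-0.3  0.8  0.4]
clock: 8.97
eef_pos: [651.3, 163.5, 317.7]
tcp_rot: [3.14, -0.0, -1.884]
contact_force: [-0.0, 0.3, -0.3]
opening: 0.005
```

View pics/side7.png

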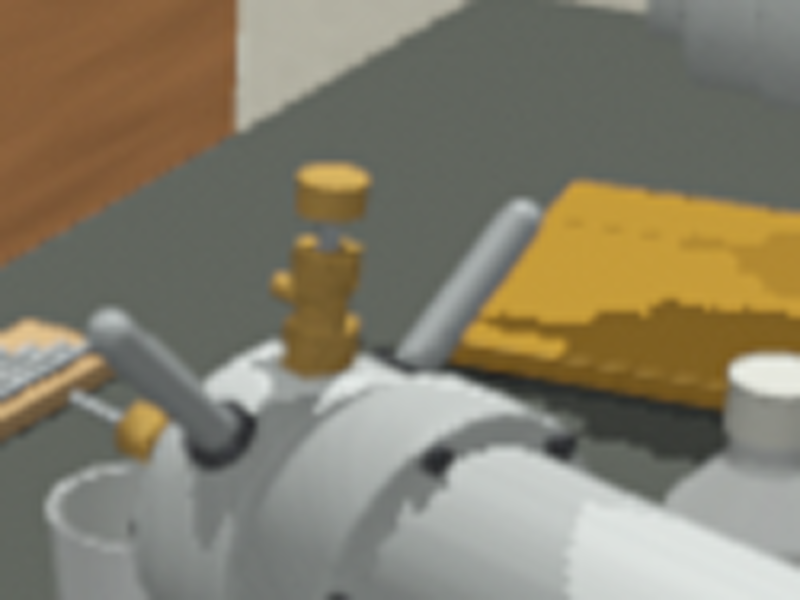

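View pics/top7r.png

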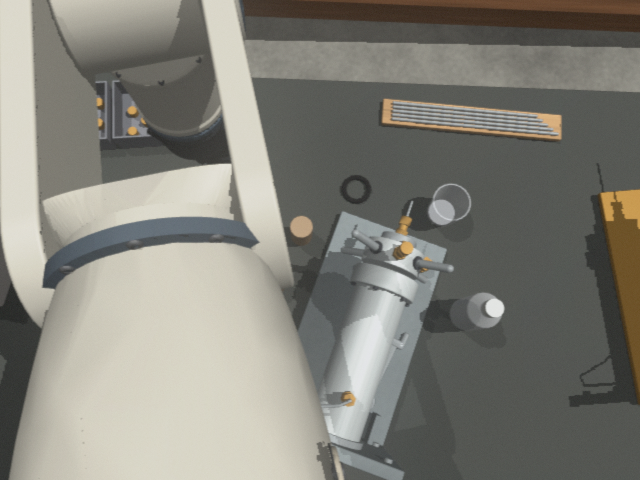

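```bash
python3 -c "
import cv2;p=cv2.imread('pics/top7r.png');cv2.imwrite('pics/top7.png',cv2.resize(p[215:290,340:465],None,fx=6.4,fy=8,interpolation=cv2.INTER_CUBIC))"
```

```text
(no output)
```

View pics/top7.png

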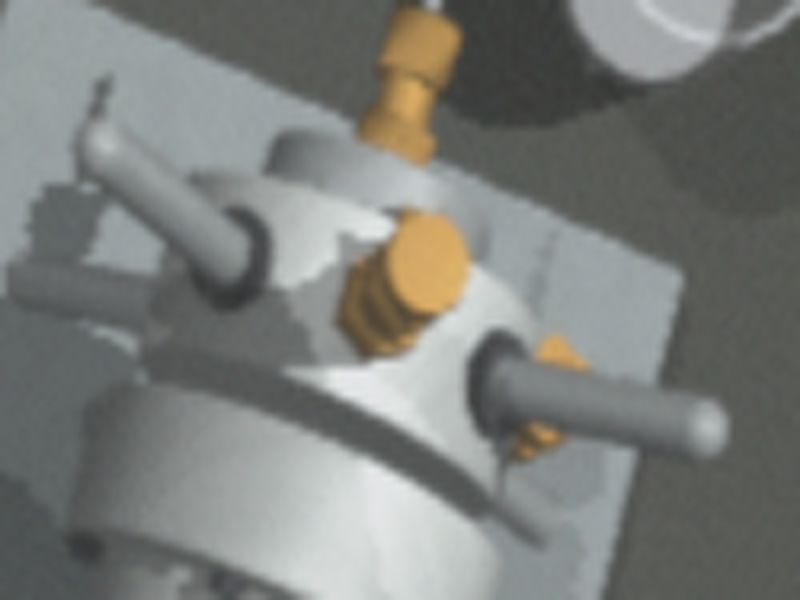

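```bash
python3 - <<'E'
from h import *
S=lambda u,v:(320+u/6.4,120+v/6)
T=lambda u,v:(340+u/6.4,215+v/8)
R=np.c_[ex,ey,ez]; P={}
for k,a,b in[("L",S(106,324),T(100,145)),("R",S(519,214),T(706,423)),("V",S(334,177),T(429,262))]:
    X,e=two(a,b); P[k]=(X-C0)@R; print(k,P[k].round(1),round(e,1),"deg",np.degrees(np.arctan2(P[k][2],P[k][1])).round(1), onmid("side",a)[-1],onmid("top",b)[-1])
d=P["L"]-P["R"]; print("L-R tilt",np.degrees(np.arctan2(d[2],d[1])),np.linalg.norm(d))
# vent axis direction in images: vertical line through tip
for n,tip in(("side",S(334,177)),("top",T(429,262))):
    X=rigp(*0*ex) if 0 else P["V"]@R.T+C0
    for r in(0,30,53):
        q=proj(n,X-[0,0,r])[0]; print(n,r,((q-[320,120])*[6.4,6] if n=="side" else (q-[340,215])*[6.4,8]).round())
E
```

```text
L [ 0.3 69.2 74.3] 2.6 deg 47.0 46.6 46.3
R [ -0.3 -72.4  67.7] 1.6 deg 136.9 136.5 139.2
V [-0.5 -2.9 96. ] 1.5 deg 91.7 91.4 92.5
L-R tilt 2.6558724524465798 141.7386091487586
side 0 [337. 177.]
side 30 [332. 284.]
side 53 [328. 362.]
top 0 [428. 258.]
top 30 [402. 289.]
top 53 [384. 311.]
```

```bash
python3 -m inch '[{"dp":[40,0,0],"angular":[0,0,0],"fingers":255},{"dp":[80,0,0],"angular":[0,0,0],"fingers":255},{"dp":[120,0,0],"angular":[0,0,0],"fingers":255},{"dp":[160,0,0],"angular":[0,0,0],"fingers":255},{"dp":[200,0,0],"angular":[0,0,0],"fingers":255},{"dp":[222.5,0,0],"angular":[0,0,0],"fingers":255},{"dp":[222.5,0,0],"angular":[0,0,0],"fingers":255},{"dp":[222.5,0,30],"angular":[0,0,0],"fingers":255},{"dp":[222.5,0,60],"angular":[0,0,0],"fingers":255},{"dp":[222.5,0,85],"angular":[0,0,0],"fingers":255},{"dp":[222.5,0,97],"angular":[0,0,0],"fingers":255},{"dp":[222.5,0,97],"angular":[0,0,0],"fingers":255}]'
python3 -m inch '[{"dp":[0,0,2],"angular":[0,0,0],"fingers":255},{"dp":[0,0,2],"angular":[0,0,0],"fingers":255}]'
python3 -c "
from h import *; path([41.4,40.5,39.7,39.2,38.7],82)"
```

```text
clock: 10.07
eef_pos: [580.2, -50.3, 219.0]
tcp_rot: [3.137, -0.001, -1.888]
contact_force: [-1.5, -0.4, 0.0]
opening: -0.0
clock: 10.23
eef_pos: [583.1, -50.2, 220.9]
tcp_rot: [-3.14, 0.0, -1.887]
contact_force: [-0.8, -1.0, -0.0]
opening: -0.004
[583.1 -50.2 220.9] [-3.1397e+00  5.0000e-04 -1.8872e+00] rig [ 1.5 40.7 65.9]
41.4 [-2.3  1.5  7.2]
40.5 [-3.2  1.5  8.1]
39.7 [-4.   1.5  8.9]
39.2 [-4.5  1.5  9.4]
38.7 [-5.   1.5  9.9]
```

```bash
python3 -m inch '[{"dp":[-1.5,0.5,4],"angular":[0,0,0],"fingers":255},{"dp":[-2.8,0.5,6],"angular":[0,0,0],"fingers":255},{"dp":[-3.8,0.5,7.2],"angular":[0,0,0],"fingers":255},{"dp":[-4.8,0.5,8.5],"angular":[0,0,0],"fingers":255},{"dp":[-4.8,0.5,8.5],"angular":[0,0,0],"fingers":255},{"dp":[-4.8,0.5,8.5],"angular":[0,0,0],"fingers":255}]'
python3 -c "
from h import *; path([39.2],82)"
python3 -m inch '[{"dp":[-2.3,0,2],"angular":[0,0,0],"fingers":255},{"dp":[-2.3,0,-30],"angular":[0,0,0],"fingers":255},{"dp":[-2.3,0,-70],"angular":[0,0,0],"fingers":255},{"dp":[-20,0,-105],"angular":[0,0,0],"fingers":255},{"dp":[-60,0,-105],"angular":[0,0,0],"fingers":255},{"dp":[-100,0,-105],"angular":[0,0,0],"fingers":255},{"dp":[-140,0,-105],"angular":[0,0,0],"fingers":255},{"dp":[-180,0,-105],"angular":[0,0,0],"fingers":255},{"dp":[-220,0,-105],"angular":[0,0,0],"fingers":255},{"dp":[-220,0,-105],"angular":[0,0,0],"fingers":255},{"dp":[-220,0,-105],"angular":[0,0,0],"fingers":255}]' 
```

```text
clock: 10.73
eef_pos: [584.0, -45.3, 212.0]
tcp_rot: [-3.14, 0.0, -1.887]
contact_force: [-0.3, -0.8, 4.0]
opening: -0.001
[584.  -45.3 212. ] [-3.1398e+00  3.0000e-04 -1.8867e+00] rig [ 0.8 45.7 57. ]
39.2 [0.4 0.8 0.6]
clock: 11.65
eef_pos: [651.6, 166.1, 315.3]
tcp_rot: [3.141, -0.0, -1.884]
contact_force: [-0.1, -1.2, -0.1]
opening: 0.002
```

My first retreat row used the wrong sign and pushed slightly further instead of backing off. I'm checking what that did.

```bash
python3 - <<'E'
from h import *
p,d=vision.grab_frame("side"); cv2.imwrite("pics/side8r.png",p); cv2.imwrite("pics/side8.png",cv2.resize(p[120:220,320:445],None,fx=6.4,fy=6,interpolation=cv2.INTER_CUBIC))
p,d=vision.grab_frame("top"); cv2.imwrite("pics/top8r.png",p); cv2.imwrite("pics/top8.png",cv2.resize(p[215:290,340:465],None,fx=6.4,fy=8,interpolation=cv2.INTER_CUBIC))
E
```

```text
(no output)
```

View pics/side8.png

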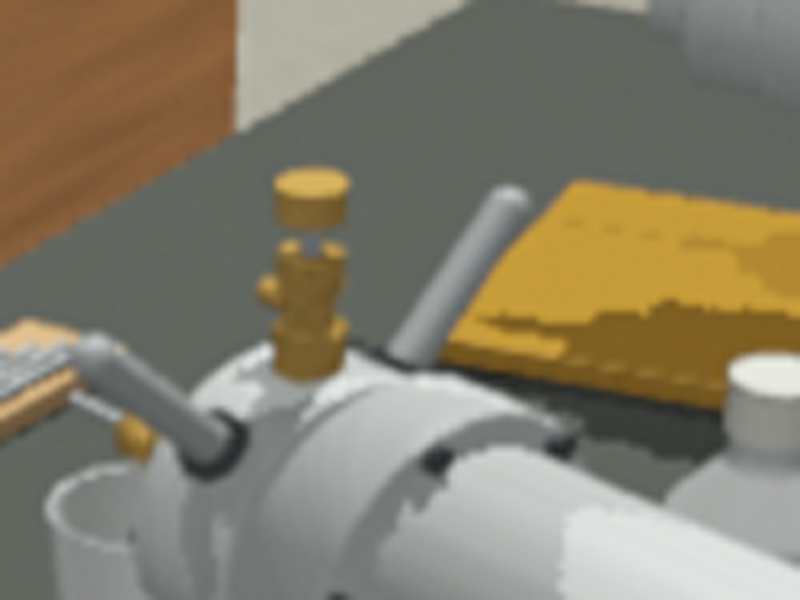

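View pics/top8.png

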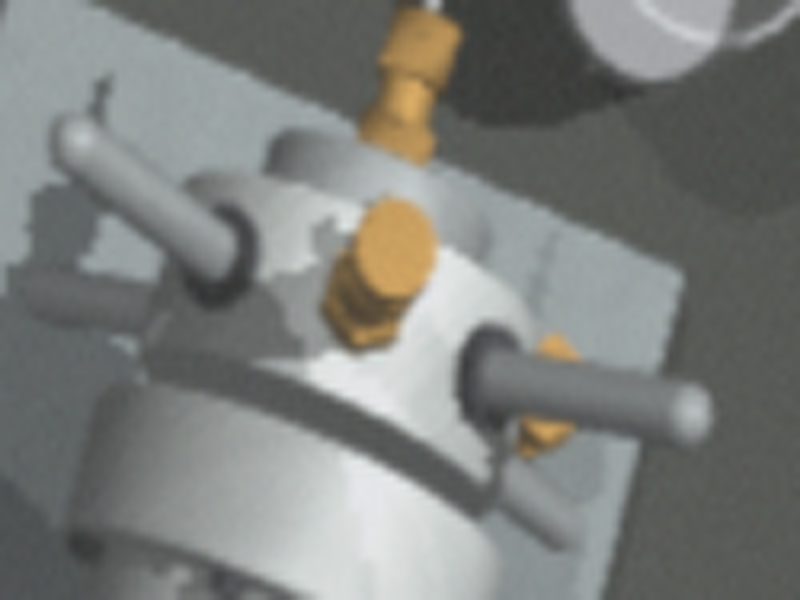

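```bash
cat > m.py <<'E'
from h import *
import sys,json
def meas(L,Rr,V):
    S=lambda u,v:(320+u/6.4,120+v/6); T=lambda u,v:(340+u/6.4,215+v/8)
    R=np.c_[ex,ey,ez]; P={}
    for k,(a,b) in zip("LRV",(L,Rr,V)):
        X,e=two(S(*a),T(*b)); P[k]=(X-C0)@R; print(k,P[k].round(1),round(e,1),"deg",np.degrees(np.arctan2(P[k][2],P[k][1])).round(1))
    d=P["L"]-P["R"]; print("L-R tilt",np.degrees(np.arctan2(d[2],d[1])).round(2),np.linalg.norm(d).round(1))
    X=P["V"]@R.T+C0; print("plumb foot",((proj("side",X-[0,0,53])[0]-[320,120])*[6.4,6]).round(),((proj("top",X-[0,0,53])[0]-[340,215])*[6.4,8]).round())
E
python3 -c "
from m import *
meas(((95,348),(77,141)),((507,200),(688,411)),((313,183),(397,249)))"
```

```text
L [-0.  73.6 69.2] 1.4 deg 43.2
R [ -0.8 -66.8  73.4] 1.9 deg 132.3
V [-0.6  4.2 96.1] 1.7 deg 87.5
L-R tilt -1.74 140.5
plumb foot [308. 369.] [354. 298.]
```

The row overshot: the collar is now about 2° past vertical. I'll correct it with a gentle push on the other upper bar from the opposite side, using the contact force to find first touch.

```bash
python3 - <<'E'
from h import *
from rig import monitor
s=monitor.sense(); print(((s["eef_pos"]-C0)@np.c_[ex,ey,ez]).round(1))
for y,z in[(-38,315),(-38,222)]: print(plan(rigp(.5,y,z),s["eef_pos"],s["tcp_rot"]).round(1))
E
```

```text
[-1.000e-01  2.651e+02  1.606e+02]
[303.1  -0.5   0.9]
[303.   -0.6  93.9]
```

```bash
python3 -m inch '[{"dp":[40,0,0],"angular":[0,0,0],"fingers":255},{"dp":[80,0,0],"angular":[0,0,0],"fingers":255},{"dp":[120,0,0],"angular":[0,0,0],"fingers":255},{"dp":[160,0,0],"angular":[0,0,0],"fingers":255},{"dp":[200,0,0],"angular":[0,0,0],"fingers":255},{"dp":[240,0,0],"angular":[0,0,0],"fingers":255},{"dp":[275,0,0],"angular":[0,0,0],"fingers":255},{"dp":[303,0,0],"angular":[0,0,0],"fingers":255},{"dp":[303,0,0],"angular":[0,0,0],"fingers":255},{"dp":[303,0,30],"angular":[0,0,0],"fingers":255},{"dp":[303,0,60],"angular":[0,0,0],"fingers":255},{"dp":[303,0,85],"angular":[0,0,0],"fingers":255}]'
python3 -m inch '[{"dp":[0,0,4],"angular":[0,0,0],"fingers":255},{"dp":[0,0,7],"angular":[0,0,0],"fingers":255},{"dp":[0,0,7],"angular":[0,0,0],"fingers":255},{"dp":[0,0,7],"angular":[0,0,0],"fingers":255}]'
python3 -c "
from h import *
path([],82)"
```

```text
clock: 12.75
eef_pos: [556.4, -125.1, 230.1]
tcp_rot: [-3.141, 0.0, -1.889]
contact_force: [0.2, -0.1, -0.2]
opening: 0.002
clock: 13.08
eef_pos: [558.3, -124.5, 225.7]
tcp_rot: [-3.139, 0.0, -1.887]
contact_force: [0.6, -0.3, 0.3]
opening: 0.002
[ 558.3 -124.5  225.7] [-3.1394e+00  2.0000e-04 -1.8872e+00] rig [  1.  -37.6  70.7]
```

```bash
python3 -m inch '[{"dp":[1,0,3],"angular":[0,0,0],"fingers":255},{"dp":[2,0,6],"angular":[0,0,0],"fingers":255},{"dp":[2.5,0,9],"angular":[0,0,0],"fingers":255},{"dp":[2.5,0,9],"angular":[0,0,0],"fingers":255},{"dp":[2.5,0,9],"angular":[0,0,0],"fingers":255}]'
python3 -m inch '[{"dp":[0.5,0,1],"angular":[0,0,0],"fingers":255},{"dp":[1,0,2],"angular":[0,0,0],"fingers":255},{"dp":[1,0,2],"angular":[0,0,0],"fingers":255},{"dp":[1,0,2],"angular":[0,0,0],"fingers":255}]'
python3 - <<'E'
from h import *
path([],82)
p,d=vision.grab_frame("side"); cv2.imwrite("pics/side9r.png",p); cv2.imwrite("pics/side9.png",cv2.resize(p[120:220,320:445],None,fx=6.4,fy=6,interpolation=cv2.INTER_CUBIC))
E
```

```text
clock: 13.5
eef_pos: [556.9, -126.6, 215.4]
tcp_rot: [-3.141, 0.0, -1.887]
contact_force: [0.6, 0.5, 1.1]
opening: 0.001
clock: 13.83
eef_pos: [556.8, -127.5, 213.6]
tcp_rot: [-3.141, 0.0, -1.887]
contact_force: [0.5, 0.9, 4.2]
opening: 0.001
[ 556.8 -127.5  213.6] [-3.1406e+00  3.0000e-04 -1.8870e+00] rig [  0.5 -41.   58.6]
```

View pics/side9.png

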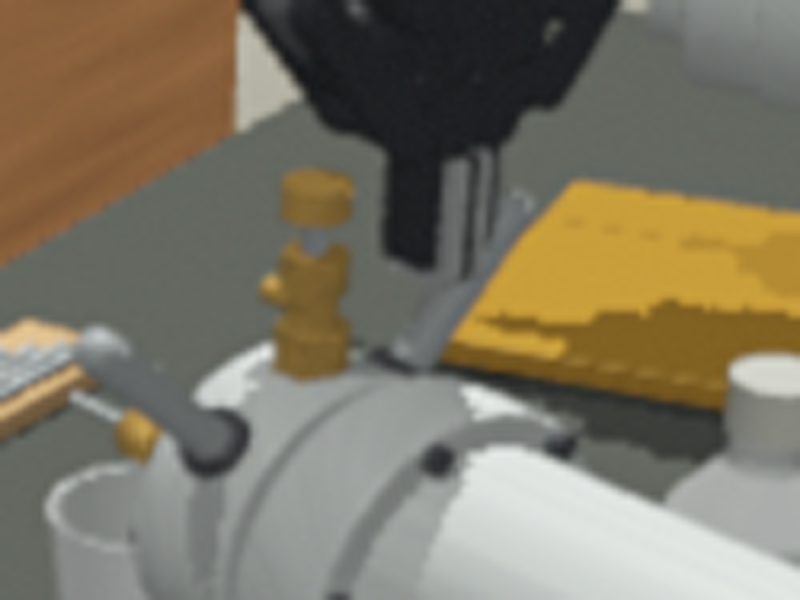

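```bash
python3 -m inch '[{"dp":[0.5,0,0.5],"angular":[0,0,0],"fingers":255},{"dp":[1,0,0.9],"angular":[0,0,0],"fingers":255},{"dp":[1,0,0.9],"angular":[0,0,0],"fingers":255},{"dp":[1,0,0.9],"angular":[0,0,0],"fingers":255}]'
python3 -m inch '[{"dp":[-3,0,-4],"angular":[0,0,0],"fingers":255},{"dp":[-4,0,-12],"angular":[0,0,0],"fingers":255},{"dp":[-4,0,-40],"angular":[0,0,0],"fingers":255},{"dp":[-4,0,-80],"angular":[0,0,0],"fingers":255},{"dp":[-4,0,-105],"angular":[0,0,0],"fingers":255},{"dp":[-40,0,-105],"angular":[0,0,0],"fingers":255},{"dp":[-80,0,-105],"angular":[0,0,0],"fingers":255},{"dp":[-120,0,-105],"angular":[0,0,0],"fingers":255},{"dp":[-160,0,-105],"angular":[0,0,0],"fingers":255},{"dp":[-200,0,-105],"angular":[0,0,0],"fingers":255},{"dp":[-240,0,-105],"angular":[0,0,0],"fingers":255},{"dp":[-280,0,-105],"angular":[0,0,0],"fingers":255}]'
python3 -m inch '[{"dp":[-20,0,0],"angular":[0,0,0],"fingers":255},{"dp":[-20,0,0],"angular":[0,0,0],"fingers":255},{"dp":[-20,0,0],"angular":[0,0,0],"fingers":255}]'
python3 - <<'E'
from h import *
p,d=vision.grab_frame("side"); cv2.imwrite("pics/side10r.png",p); cv2.imwrite("pics/side10.png",cv2.resize(p[120:220,320:445],None,fx=6.4,fy=6,interpolation=cv2.INTER_CUBIC))
p,d=vision.grab_frame("top"); cv2.imwrite("pics/top10r.png",p); cv2.imwrite("pics/top10.png",cv2.resize(p[215:290,340:465],None,fx=6.4,fy=8,interpolation=cv2.INTER_CUBIC))
E
```

```text
clock: 14.22
eef_pos: [556.4, -128.4, 212.5]
tcp_rot: [-3.141, 0.0, -1.887]
contact_force: [1.1, 2.0, 3.8]
opening: 0.0
clock: 15.22
eef_pos: [643.0, 139.5, 317.5]
tcp_rot: [3.141, -0.001, -1.887]
contact_force: [1.0, 0.1, -0.1]
opening: 0.0
clock: 15.47
eef_pos: [649.0, 157.6, 316.9]
tcp_rot: [3.141, -0.001, -1.885]
contact_force: [0.2, -0.1, 0.4]
opening: 0.002
```

View pics/side10.png

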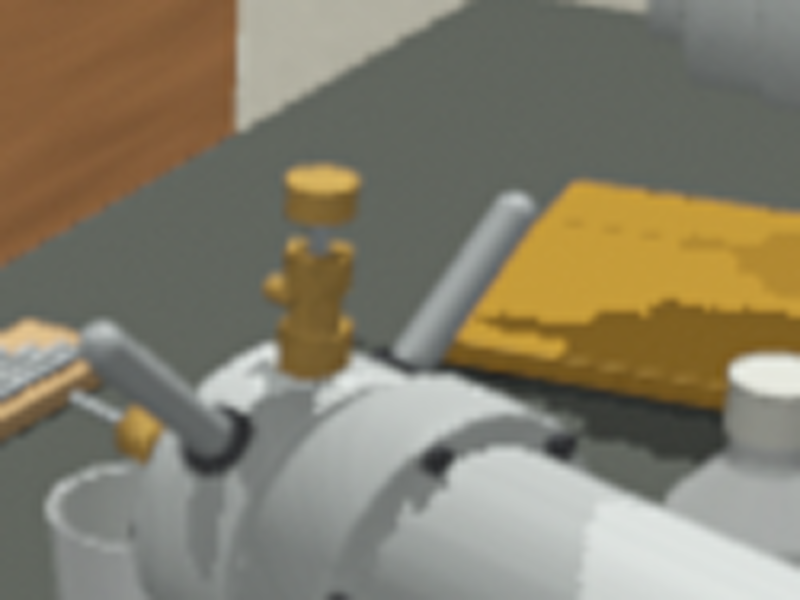

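View pics/top10.png

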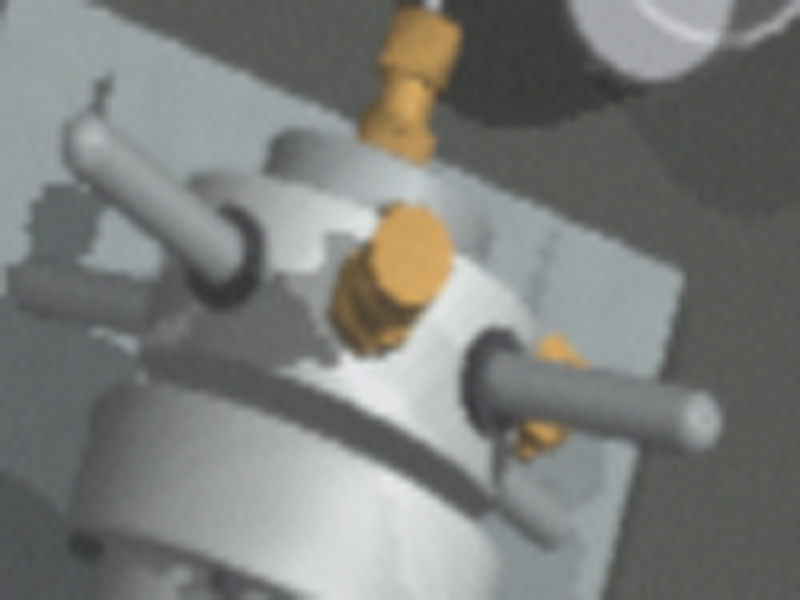

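View pics/side10r.png

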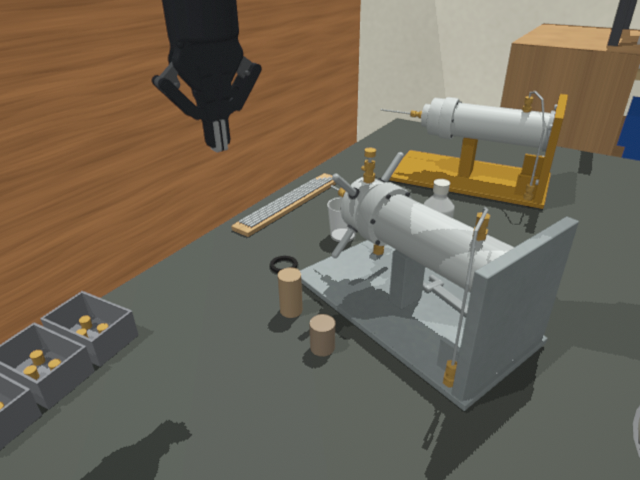

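View pics/top10r.png

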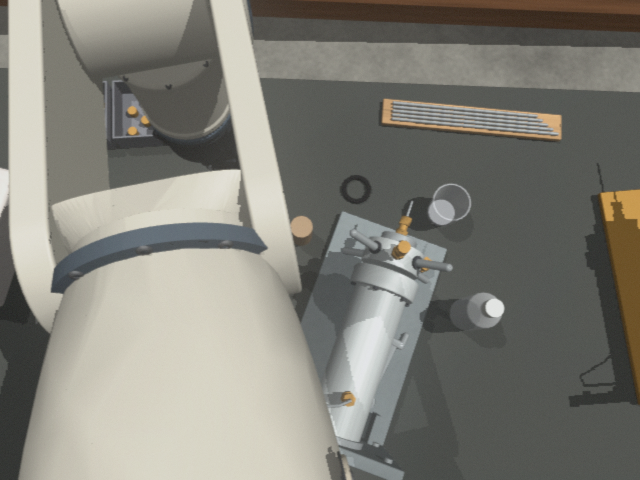

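```bash
python3 -c "
from m import *
meas(((100,336),(88,143)),((513,208),(697,418)),((323,179),(413,256)))"
```

```text
L [ 0.1 71.5 71.8] 2.1 deg 45.1
R [ -0.6 -69.7  70.3] 1.9 deg 134.7
V [-0.6  0.7 96.3] 1.8 deg 89.6
L-R tilt 0.6 141.2
plumb foot [318. 365.] [369. 304.]
```

The vent reads 89.6°, the bars 45.1° and 134.7°, and the loose objects are at the same pixels as at the start. I'm handing in.

```bash
python3 -c "
from rig import monitor, sign_off
s=monitor.sense(); print(s['clock'],s['contact_force'].round(1),abs(s['qvel']).max().round(3)); print(sign_off())"
```

```text
15.5667 [ 0.3 -0.1  0.1] 0.015
the job is handed in; nothing more can be done
None
```

The vent stem now points straight up to within about half a degree, and I handed the job in at 15.6 s of the 51 s allowed. I turned the collar about 128° with the shut fingers from above: one bar most of a quarter turn, then the next bar the rest of the way. I never pinched a bar or pushed on the vent stem.

**An error on the way:** one retreat row had the wrong sign and turned the collar about 2° too far. I corrected it with a small push on the opposite upper bar from its other side. Forces in the readings I took stayed around 4 N.

**Last checks (two-camera measurement):**
- **Vent:** the tip is at 89.6°, where 90° is straight up.
- **Bars:** the two upper bar ends are at 45.1° and 134.7°. Their height difference reads 0.6° the other way from the vent, which is within measuring error.
- **Robot:** the gripper is about 260 mm to the side of the collar with no contact force, and the arm is essentially still.
- **Other objects:** both cores, the bottle, beaker and seal show no shift in the pictures. The union and spanner are partly hidden, but what shows of them looks unmoved.

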